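# Put the washed chopping boards away in order of size

## Robot

A 6-joint arm with a two-finger parallel gripper is mounted at the origin on a cart in front of the work surface, level with it; the furniture and walls round the work are solid. World frame = base frame: x ahead of the robot, y to its left, z up, the work surface at z = 0. Lengths are in mm, angles in rad, forces in N, time in s.
With the tool pointing down it reaches from about 275 to 850 mm from the base axis. Payload 5.2 kg.
Tool frame: the origin (TCP) lies at the very end of the fingers, on their centre line; the grasp point (between the pads) lies 19 mm behind it; z points along the fingers, y is the line along which they close (so a half turn about z gives the same grasp; the last joint's range is limited). The gripper opens to 85 mm and grips with 20 to 120 N. Pads are 22 mm wide; open, the fingers measure 114 mm over their backs; the gripper's body (76 mm by 85 mm) begins 54 mm behind the grasp point. The pads swing forward as they close: fully open they stand 13 mm farther back than shut.
Start: joints at [-1.489, 0.259, 1.535, -0, 1.348, -0.203], TCP at [154.552, -527.843, 231.31] pointing down, gripper open.
Joint ranges: [-3.14, 3.14], [-0.91, 2.08], [0.19, 2.58], [-1.22, 4.36], [0.22, 2.71], [-3.12, 3.12]. Speed limits (rad/s): [2.57, 2.57, 3.14, 3.14, 3.14, 3.14].

## Interface

Orientations are given as a rotation vector (axis times angle).
In Python, from workcell import monitor, eyes, job gives the robot as it stands. The module is installed in compiled form; this text tells all that it offers.
- The arm moves only by the tool step_arm, never from a script. Its argument "motion" is text: rows parted by semicolons, each of 7 numbers parted by spaces: the turn, a rotation vector about the tool's x, y, z in units of 6 degrees (1.0 is 6 degrees), then the shift along the tool's x, y, z in units of 30 mm (1.0 is 30 mm), then the opening, from 0 (shut) to 1 (fully open). A call has 1 to 8 rows; each row shifts and turns the commanded pose from where the row before left it, along the tool's axes as they then stand; what a row does not reach is not made up. A row lasts 1/10 s, in which the tool goes at most 50 mm and 8.59 degrees, less where a joint would pass 70% of its speed; a pose out of reach is approached as far as the arm can. A call is refused whole if a number of a shift passes 1 or a number of a turn 1, either way. A call with a gripper value outside its range is refused whole. The fingers move at their own pace and stop on an object; "newtons" is the grip in N (left out, the last holds). Time passes only in rows, so rows that do not move let the fingers close. It gives the time, the measured TCP pose, the force, the opening and the grip force at its end, in the units of the state.
- monitor.get_obs(): the state, without advancing time (a new reading comes with each control period).
- eyes.grab_frame(name): name is "side" or "top"; returns (picture, depth): 480x640x3 uint8, red, green, blue; 480x640 float32, mm along the optical axis (not along the pixel's ray), 0 where there is no reading.
- eyes.camera_info(name): a dict with "vertical_fov" (degrees; the focal length in pixels is half the picture's height over the tangent of half this angle, whatever the lens; pixels are square), "cx", "cy" (the principal point, pixels), "cam_to_world" (4x4, takes a point from camera to world coordinates). Camera axes: x right, y up, looking along -z (the intrinsics and any distortion apply to the point x, -y, -z); pixel columns grow to the right and rows downward; lengths in mm; the calibration is good to about 2 mm. A picture is of the moment at which its call begins. camera_info takes no time and is no camera call.
- job.close_job(): hands the job in; it is judged then, once.
The state is a dict: "time_s": time; "q": joint angles; "joint_vel": joint speeds; "tau": joint torques, N m; "ee_pos": TCP position; "tcp_rot": TCP orientation; "wrist_force": force on the tool from outside, world axes, zero at the start; "wrist_torque": the same for the moment, N m; "width": finger opening in mm; "gripper_force": force on a finger pad.
Only numpy, scipy, OpenCV 4.12 (cv2) and the standard library are available. Lean on these libraries where they do the work, as an engineer would, in place of code of your own. Each camera call takes 0.05 s, during which the arm holds its last target. There are 200 camera calls.

## Task

The four washed chopping boards have dried in the dish drainer; put them away in the wooden board stand, one in each slot, in order of size: the largest next to the stand's tall end panel, then each next smaller one beside it, down to the smallest at the low end. Stand each board upright on its long edge, right down in its slot and about centred from front to back, let go of it, and leave the mug on the drainer where it is.

Things in the scene. Friction and masses are not known exactly. Their poses are not given: they have to be found in the camera images.
- board_largest: The largest of four plain wooden chopping boards, 220 long x 155 high x 12 thick, rounded corners. Stands on a long edge, about upright, in one of the drainer's four slots (varies). Origin: middle of its lower edge; the middle of its upper edge is 155 mm up its z. x along its length, y through its thickness. About 290 g.
- board_second: The second largest of four plain wooden chopping boards, 197 long x 140 high x 12 thick, rounded corners. Stands on a long edge, about upright, in one of the drainer's four slots (varies). Origin: middle of its lower edge; the middle of its upper edge is 140 mm up its z. x along its length, y through its thickness. About 235 g.
- board_third: The third largest of four plain wooden chopping boards, 174 long x 125 high x 12 thick, rounded corners. Stands on a long edge, about upright, in one of the drainer's four slots (varies). Origin: middle of its lower edge; the middle of its upper edge is 125 mm up its z. x along its length, y through its thickness. About 185 g.
- board_smallest: The smallest of four plain wooden chopping boards, 151 long x 110 high x 12 thick, rounded corners. Stands on a long edge, about upright, in one of the drainer's four slots (varies). Origin: middle of its lower edge; the middle of its upper edge is 110 mm up its z. x along its length, y through its thickness. About 140 g.
- stand: Fixed light-wood rack. Four slots along its y, centres y = +-25, +-75 mm, x = 0; boards lie along its x on two rails (tops at z 18, x = +-45). Between slots, two spindles 16 thick, tips at z 105, at y = 0, +-50, +-100, x = +-45; cones at their feet (16 high) guide a board to the slot's middle: free width 34 above, 20 at the rail. Origin: on the worktop under its middle.
- tall_end: Tall end panel of the stand: light wood, 170 wide x 14 thick x 125 high, at one end of the row of slots: y = +114 or -114 mm in the stand's frame (varies), axes as the stand's. The panel at the other end is only 45 high. Origin: middle of its underside.
- drainer: Fixed grey dish drainer, tray 250 wide in y, x = -110 to +230 mm. Five steel wire arches (5 thick, tops at z 82, 170 long in x) at y = 0, +-50, +-100; four slots between them, centres y = +-25, +-75. Boards lie along its x on the floor at z 12. Origin: on the worktop under the middle of the arches.
- mug: White mug, 80 mm across and 91 high, handle to its own -y, standing upright on the drainer's tray behind the boards, 172 mm along the drainer's x. Origin: its underside, near the middle. Not to be moved.

How it is judged:
By the outcome, as a careful person would: the job done as asked, in the order asked, and still so for the second after the job is handed in, with the robot touching nothing.
It also fails if it takes over 96 s, if anything falls off the work surface, if the arm or the gripper's body presses on something with over 40 N, if the wrist force passes 120 N, or if a joint passes its speed limit or range.

## Working session

There is one attempt and no reset: what is moved stays moved. The work goes in short steps, Python scripts to look and compute and a tool call to move; the robot and the scene stay as the last step left them, time stands still between calls to the robot, and variables do not carry over. Pictures are saved under pics/ and viewed, at most 14 in all, crops included, and the job is handed in when it is done.

Besides the shell and the picture viewer there is one more tool, called after ">>>" as name(argument=value, ...), one argument or row to a line, values as JSON. step_arm: Moves the arm, as the interface text tells. Its arguments: {"type":"object","properties":{"motion":{"type":"string"},"newtons":{"type":"number"}},"required":["motion"]}

```bash
mkdir -p pics; cat > h.py <<'E'
import numpy as np, cv2
from workcell import monitor, eyes, job
def cloud(name):
    im,d=eyes.grab_frame(name); c=eyes.camera_info(name)
    f=240/np.tan(np.radians(c["vertical_fov"])/2)
    v,u=np.mgrid[0:480,0:640]
    P=np.stack([(u-c["cx"])/f*d,-(v-c["cy"])/f*d,-d,np.ones_like(d)],-1)@np.array(c["cam_to_world"]).T
    P=P[...,:3]; P[d==0]=np.nan
    return im,P
E
python3 - <<'E'
from h import *
for n in("top","side"):
    im,P=cloud(n); cv2.imwrite(f"pics/{n}0.png",im[...,::-1]); np.savez(f"{n}0.npz",im=im,P=P)
    c=eyes.camera_info(n);print(n,{k:(np.round(v,2).tolist() if k=="cam_to_world" else v) for k,v in c.items()})
print(monitor.get_obs())
E
```

```text
top {'vertical_fov': 44.894834254868556, 'cx': 328.05082310291664, 'cy': 245.52796600455102, 'cam_to_world': [[0.01, 0.98, -0.17, 309.77], [-1.0, 0.01, -0.0, 13.75], [0.0, 0.17, 0.98, 1225.41], [0.0, 0.0, 0.0, 1.0]]}
side {'vertical_fov': 42.44945071167411, 'cx': 317.6250210034008, 'cy': 239.00414808146982, 'cam_to_world': [[1.0, -0.04, 0.01, 543.04], [0.04, 0.77, -0.64, -787.78], [0.02, 0.64, 0.77, 1004.92], [0.0, 0.0, 0.0, 1.0]]}
{'time_s': 0.1, 'q': array([-1.48879498e+00,  2.59283913e-01,  1.53595929e+00, -8.16856352e-06,
        1.34797455e+00, -2.02803739e-01]), 'joint_vel': array([ 9.28543591e-05, -2.53160866e-03, -3.99515423e-03, -1.77329956e-03,
       -9.65904462e-04, -1.62322975e-03]), 'tau': array([ 1.67965438e-03, -4.46974039e+01, -2.91245806e+01, -3.86715965e-04,
        6.27645466e-03, -6.82793640e-06]), 'ee_pos': array([ 154.51323856, -527.37314244,  230.55614597]), 'tcp_rot': array([-3.10818647e+00, -4.45632850e-01, -1.41530819e-04]), 'wrist_force': array([-0.43667272, -0.00980898,  0.41826531]), 'wrist_torque': array([-0.02806648,  0.02235949, -0.01916215]), 'gripper_force': 0.0, 'width': 85.64642922845499}
```

View pics/top0.png

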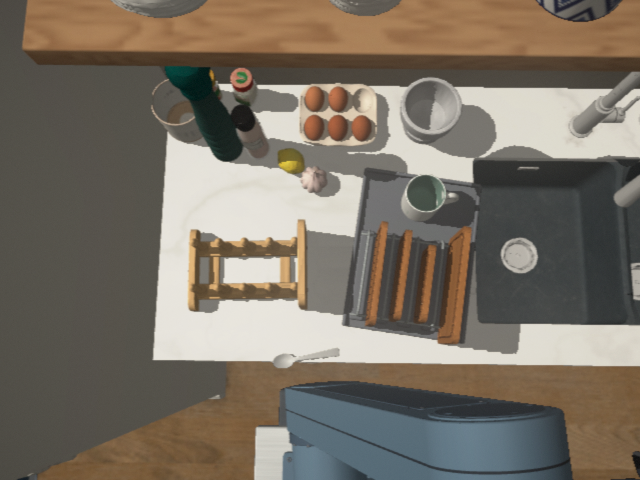

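View pics/side0.png

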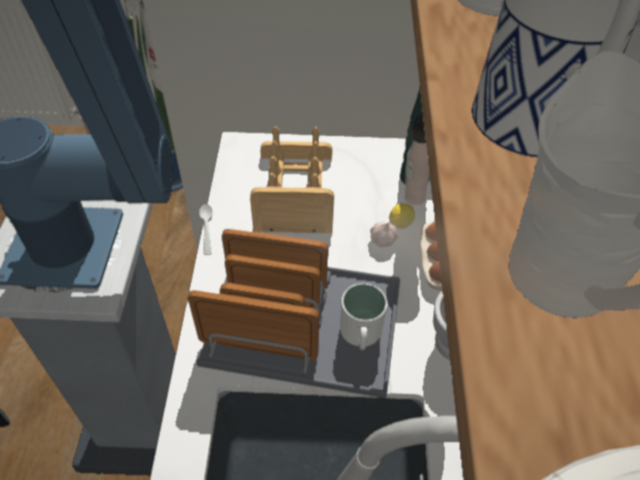

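The top view shows the stand around (247,265) with its bigger panel at right (302,265), and the four boards in the drainer at columns ~378, 404, 433 and 458, with the mug at (424,198). The side view confirms the tall panel (292,210) faces the drainer.

```bash
python3 - <<'E'
from h import *
T=np.load("top0.npz");S=np.load("side0.npz")
def sh(n,D,m):
    p=D["P"][m]; return p
for n,D in(("top",T),("side",S)):
    P=D["P"]; hsv=cv2.cvtColor(D["im"],cv2.COLOR_RGB2HSV).astype(int)
    print(n,"worktop z",np.nanmedian(P[...,2][(hsv[...,1]<30)&(hsv[...,2]>200)]))
    X,Y,Z=P[...,0],P[...,1],P[...,2]
    print("shelf lowest/near x", np.nanmin(X[Z>300]) , np.nanpercentile(Z[(X>650)&(Z>200)],[5,50,95]))
    br=(hsv[...,0]<14)&(hsv[...,1]>120)&(Z>30)&(Z<220)&(X>250)&(X<620)&(Y<150)
    k,lab,st,c=cv2.connectedComponentsWithStats(br.astype(np.uint8),connectivity=4)
    for i in range(1,k):
        if st[i,4]<60: continue
        p=P[lab==i]; zt=np.nanpercentile(p[:,2],98)
        t=p[p[:,2]>zt-8]
        xy=t[:,:2]; m=xy.mean(0); d=np.linalg.svd(xy-m)[2][0] if len(xy)<3000 else 0
        d=d*np.sign(d[0]); s=(xy-m)@d; e=(xy-m)@[-d[1],d[0]]
        mid=m+d*(s.max()+s.min())/2
        print(n,st[i].tolist(),"top z",zt.round(1),"len",np.ptp(s).round(1),"mid",mid.round(1),"yaw",np.degrees(np.arctan2(d[1],d[0])).round(1),"wid",np.percentile(e,[2,98]).round(1))
    # stand
    lw=(hsv[...,0]>9)&(hsv[...,0]<24)&(hsv[...,1]>60)&(Z>15)&(Z<160)&(X>250)&(X<520)&(Y>90)&(Y<350)
    k,lab,st,c=cv2.connectedComponentsWithStats(lw.astype(np.uint8))
    m=lab==1+np.argmax(st[1:,4]); p=P[m]
    for lo,hi in((30,60),(95,110),(112,140)):
        q=p[(p[:,2]>lo)&(p[:,2]<hi)]
        if len(q)>20: print(n,"stand z",lo,hi,len(q),"rect",cv2.minAreaRect(q[:,:2].astype(np.float32)), np.median(q[:,2]))
        if lo==95 and len(q):
            g=np.zeros((480,640),np.uint8); g[m&(Z>lo)&(Z<hi)]=1
            kk,ll,ss,_=cv2.connectedComponentsWithStats(g)
            for j in range(1,kk):
                if ss[j,4]>8: print("   tip",np.nanmean(P[ll==j],0).round(1),ss[j,4])
E
```

```text
top worktop z 0.7812898077279442
shelf lowest/near x 129.41060208435078 [252.60575198 595.49163442 623.7054667 ]
top [366, 222, 21, 103, 860] top z 156.2 len 188.4 mid [452.  -78.8] yaw -7.2 wid [-5.4  5.3]
top [439, 226, 32, 118, 1548] top z 170.6 len 212.2 mid [ 430.1 -229.1] yaw -7.3 wid [-6.3  5.5]
top [393, 230, 19, 90, 655] top z 141.5 len 166.3 mid [ 450.6 -127.1] yaw -8.3 wid [-5.4  5.5]
top [418, 245, 18, 77, 641] top z 126.3 len 144.3 mid [ 436.2 -176.4] yaw -7.9 wid [-5.6  5.6]
top stand z 30 60 777 rect ((453.219970703125, 196.09207153320312), (135.29531860351562, 211.77975463867188), 1.106212854385376) 43.7044676187445
top stand z 95 110 372 rect ((469.50994873046875, 205.952880859375), (105.41299438476562, 164.19146728515625), 1.7362123727798462) 100.80094636297633
   tip [512.2 281.4 100.5] 48
   tip [512.2 232.  100.9] 46
   tip [513.8 181.9 101.3] 42
   tip [514.4 132.2 100.9] 38
   tip [423.6 228.9 100.4] 52
   tip [424.7 179.  101. ] 51
   tip [426.4 129.5 101.6] 47
   tip [422.  278.7 100.4] 48
side worktop z -0.21746348575879892
shelf lowest/near x 149.2575572434
[... 1674 characters left out ...]
, 73] top z 110.7 len 12.4 mid [ 431.8 -235.8] yaw -8.6 wid [-1.   0.6]
side [305, 329, 11, 21, 110] top z 121.9 len 13.4 mid [ 526.1 -248.4] yaw -5.2 wid [-2.3  1.1]
side stand z 30 60 432 rect ((447.802001953125, 240.68844604492188), (118.32011413574219, 130.7357940673828), 2.941535711288452) 41.98726392979103
side stand z 95 110 245 rect ((469.7652587890625, 206.23851013183594), (103.10517883300781, 166.43701171875), 2.547422170639038) 99.77160830313267
   tip [421.  278.6 100.1] 25
   tip [512.2 280.9 100. ] 29
   tip [423.9 228.8 100.5] 26
   tip [513.5 230.5 100.6] 33
   tip [424.9 178.  100.1] 30
   tip [514.6 180.6  99.3] 34
   tip [427.  127.9  99.8] 32
   tip [515.2 130.3 100.3] 33
```

```bash
cat >> h.py <<'E'
from scipy.spatial.transform import Rotation as R
def go(x,y,z,yaw,obs=None,prnt=True):
    """units to go in the tool's present axes: turn first (about tool axes), shift after turn"""
    o=obs or monitor.get_obs(); r=R.from_rotvec(o["tcp_rot"])
    g=R.from_euler("z",yaw,degrees=True)*R.from_rotvec([np.pi,0,0])
    t=np.degrees((r.inv()*g).as_rotvec())/6
    d=(np.array([x,y,z])-o["ee_pos"])
    print("turn",t.round(2),"shift if turned first",(g.inv().apply(d)/30).round(2),"shift now",(r.inv().apply(d)/30).round(2))
E
python3 - <<'E'
from h import *
S=np.load("side0.npz");T=np.load("top0.npz")
P=S["P"];hsv=cv2.cvtColor(S["im"],cv2.COLOR_RGB2HSV).astype(int);X,Y,Z=np.moveaxis(P,-1,0)
br=(hsv[...,0]<14)&(hsv[...,1]>120)&(X>250)&(X<620)
n=np.array([np.sin(np.radians(7.4)),np.cos(np.radians(7.4))])
for nm,s0 in(("largest",-171),("second",-19.3),("third",-67.4),("small",-118.1)):
    s=X*n[0]+Y*n[1]; m=br&(abs(s-s0)<20)&(Z>20)&(Z<200)
    p=P[m]; m2=p[(p[:,2]>np.percentile(p[:,2],97)-8)]; a=m2[:,0]*n[1]-m2[:,1]*n[0]
    q=p[p[:,2]<np.percentile(p[:,2],97)-12]
    A=np.c_[q[:,2],q[:,0],np.ones(len(q))]; 
    w=np.ones(len(q),bool)
    for _ in range(4):
        c=np.linalg.lstsq(A[w],q[w,1],rcond=None)[0]; w=abs(A@c-q[:,1])<3
    print(nm,len(q),"lean dy/dz deg",np.degrees(np.arctan(c[0])).round(1),"yaw",np.degrees(np.arctan(c[1])).round(1),"ztop",np.percentile(p[:,2],98).round(1),
     "topedge s range",np.percentile(s[m][(p[:,2]>np.percentile(p[:,2],97)-8)],[2,50,98]).round(1),"along",a.min().round(1),a.max().round(1))
for D in(T,S):
    p=D["P"]; h=cv2.cvtColor(D["im"],cv2.COLOR_RGB2HSV).astype(int)
    q=p[(h[...,1]>60)&(h[...,0]<25)&(p[...,2]>112)&(p[...,2]<140)&(p[...,1]>0)&(p[...,1]<340)&(p[...,0]>330)&(p[...,0]<600)]
    print("tall",len(q),cv2.minAreaRect(q[:,:2].astype(np.float32)),np.percentile(q[:,2],95))
    sel=p[(p[...,2]>550)&(p[...,2]<640)&(p[...,1]>-300)&(p[...,1]<300)]; print("shelf near x",np.percentile(sel[:,0],[1,10]))
for nm,m,L in(("largest",(430.1,-229.1),0),): go(*m,300,-7.4)
E
```

```text
largest 2222 lean dy/dz deg -0.1 yaw -7.9 ztop 167.6 topedge s range [-179.6 -175.2 -166. ] along 348.5 563.9
second 1105 lean dy/dz deg -0.4 yaw -7.2 ztop 153.8 topedge s range [-27.4 -21.5 -13.4] along 364.4 552.4
third 971 lean dy/dz deg -0.1 yaw -8.2 ztop 137.7 topedge s range [-75.3 -71.  -61.4] along 379.0 546.3
small 136 lean dy/dz deg -8.3 yaw -8.1 ztop 123.7 topedge s range [-125.9 -122.4 -111.9] along 384.1 526.3
tall 644 ((473.0070495605469, 66.93509674072266), (164.02536010742188, 13.830907821655273), 1.2791352272033691) 128.55912314035191
shelf near x [195.46468492 648.14586629]
tall 742 ((473.76727294921875, 67.4014663696289), (164.13546752929688, 21.050249099731445), 0.33503830432891846) 126.85910642089593
shelf near x [195.61469617 221.17303238]
turn [-0.02  0.    3.95] shift if turned first [  7.83 -11.04  -2.31] shift now [11.61 -6.96 -2.3 ]
```

>>> step_arm(
  motion="0 0 0.99 0 0 -0.58 0.4;0 0 0.99 0 0 -0.58 0.4;0 0 0.99 0 0 -0.58 0.4;0 0 0.98 0 0 -0.57 0.4;0 0 0 0.65 -0.92 0 0.4;0 0 0 0.65 -0.92 0 0.4;0 0 0 0.65 -0.92 0 0.4;0 0 0 0.65 -0.92 0 0.4",
  newtons=40,
)

```text
time_s: 0.9
ee_pos: [246.6, -427.2, 300.2]
tcp_rot: [-3.134, 0.203, 0.0]
wrist_force: [0.8, -0.4, -0.8]
width: 34.1
gripper_force: 0.0
```

>>> step_arm(
  motion="0 0 0 0.65 -0.92 0 0.4;0 0 0 0.65 -0.92 0 0.4;0 0 0 0.65 -0.92 0 0.4;0 0 0 0.65 -0.92 0 0.4;0 0 0 0.65 -0.92 0 0.4;0 0 0 0.65 -0.92 0 0.4;0 0 0 0.65 -0.92 0 0.4;0 0 0 0.65 -0.92 0 0.4",
)

```text
time_s: 1.7
ee_pos: [429.8, -228.1, 300.3]
tcp_rot: [-3.135, 0.202, 0.001]
wrist_force: [-0.0, -0.3, 0.4]
width: 34.2
gripper_force: 0.0
```

```bash
python3 - <<'E'
from h import *
o=monitor.get_obs();print(o["time_s"],o["ee_pos"],o["width"],o["q"].round(2),np.degrees(R.from_rotvec(o["tcp_rot"]).as_euler("xyz")))
go(430.1,-229.1,129,-7.4)
E
```

```text
1.7 [ 429.76648574 -228.13475433  300.27651317] 34.18514507780515 [-0.72  0.1   1.56 -0.    1.48  0.98] [-1.79979540e+02  3.41986291e-02 -7.38427057e+00]
turn [-0.    0.01  0.  ] shift if turned first [0.02 0.03 5.71] shift now [0.02 0.03 5.71]
```

>>> step_arm(
  motion="0 0 0 0.02 0.03 1 0.4;0 0 0 0 0 1 0.4;0 0 0 0 0 1 0.4;0 0 0 0 0 1 0.4;0 0 0 0 0 0.8 0.4;0 0 0 0 0 0.6 0.4;0 0 0 0 0 0.3 0.4;0 0 0 0 0 0 0.4",
)

```text
time_s: 2.5
ee_pos: [428.9, -229.8, 128.4]
tcp_rot: [-3.133, 0.202, 0.004]
wrist_force: [0.4, 0.5, 0.1]
width: 34.3
gripper_force: 0.0
```

>>> step_arm(
  motion="0 0 0 0 0 0 0;0 0 0 0 0 0 0;0 0 0 0 0 0 0;0 0 0 0 0 0 0;0 0 0 0 0 0 0",
  newtons=50,
)

```text
time_s: 3.0
ee_pos: [430.3, -230.9, 130.6]
tcp_rot: [3.134, -0.202, 0.003]
wrist_force: [-0.6, 0.5, 6.1]
width: 11.0
gripper_force: 50.1
```

>>> step_arm(
  motion="0 0 0 0 0 -0.3 0;0 0 0 0 0 -0.6 0;0 0 0 0 0 -0.9 0;0 0 0 0 0 -0.9 0;0 0 0 0 0 -0.9 0;0 0 0 0 0 -0.9 0;0 0 0 0 0 -0.8 0;0 0 0 0 0 -0.4 0",
)

```text
time_s: 3.8
ee_pos: [429.9, -230.7, 302.8]
tcp_rot: [3.133, -0.202, 0.003]
wrist_force: [0.5, 0.2, -1.6]
width: 11.6
gripper_force: 48.9
```

```bash
python3 - <<'E'
from h import *
im,P=cloud("side");cv2.imwrite("pics/s1.png",im[100:400,120:440,::-1].repeat(2,0).repeat(2,1)[:600])
o=monitor.get_obs();print(o["ee_pos"],o["width"],o["wrist_force"],o["wrist_torque"])
go(471.6,105.5,300,1.25)
E
```

```text
[ 430.29736059 -231.08481365  303.84226474] 11.489183768587065 [ 0.36624952 -0.1498785  -0.95514698] [ 0.04336665 -0.0369995  -0.01575216]
turn [ 0.03 -0.03 -1.44] shift if turned first [  1.62 -11.19   0.13] shift now [ -0.08 -11.3    0.1 ]
```

View pics/s1.png

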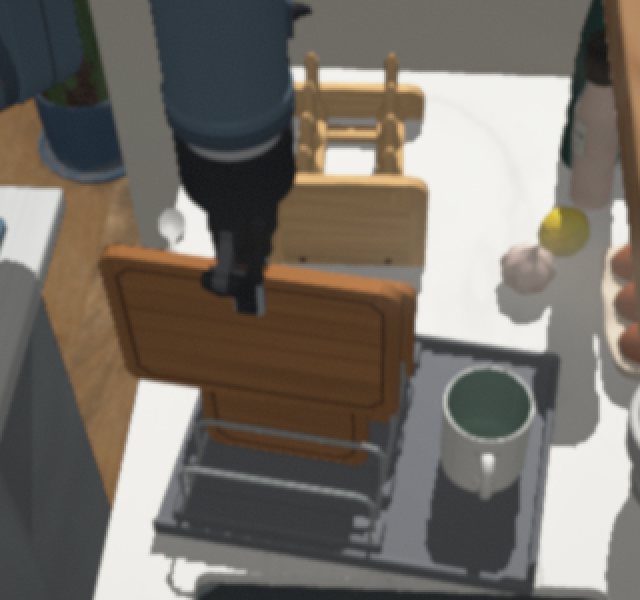

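The largest board is held level at crop (250,320), well clear of the others and the mug. I'll carry it over the stand.

>>> step_arm(
  motion="0 0 0 0 -0.5 0 0;0 0 -0.5 0 -0.95 0 0;0 0 -0.5 0.15 -0.95 0 0;0 0 -0.44 0.15 -0.95 0 0;0 0 0 0.17 -0.95 0 0;0 0 0 0.17 -0.95 0 0;0 0 0 0.17 -0.95 0 0;0 0 0 0.17 -0.95 0 0",
)

```text
time_s: 4.65
ee_pos: [463.8, -14.2, 298.8]
tcp_rot: [-3.14, -0.035, 0.005]
wrist_force: [1.1, -1.1, -2.3]
width: 11.4
gripper_force: 49.1
```

>>> step_arm(
  motion="0 0 0 0.17 -0.95 0 0;0 0 0 0.17 -0.95 0 0;0 0 0 0.17 -0.95 0 0;0 0 0 0.15 -0.8 0 0;0 0 0 0.1 -0.4 0 0;0 0 0 0 0 0 0;0 0 0 0 0 0 0",
)

```text
time_s: 5.35
ee_pos: [484.5, 105.3, 299.8]
tcp_rot: [3.141, 0.036, -0.003]
wrist_force: [0.3, -1.0, -2.9]
width: 11.2
gripper_force: 49.1
```

```bash
cat >> h.py <<'E'
def held(s0,yaw=1.25,dy=30,zmin=60,zmax=420,ymin=-400):
    """held board points from both cameras, by colour, within dy of y=s0"""
    out={}
    for n in("top","side"):
        im,P=cloud(n); h=cv2.cvtColor(im,cv2.COLOR_RGB2HSV).astype(int)
        m=(h[...,0]<14)&(h[...,1]>120)&(abs(P[...,1]-s0)<dy)&(P[...,2]>zmin)&(P[...,2]<zmax)&(P[...,0]>250)&(P[...,0]<680)
        k,l,st,_=cv2.connectedComponentsWithStats(m.astype(np.uint8)); 
        p=P[m]; zt=np.percentile(p[:,2],98)
        print(n,len(p),"x",np.percentile(p[:,0],[.5,99.5]).round(1),"z",np.percentile(p[:,2],[1,98]).round(1),"y 2/50/98",np.percentile(p[:,1],[2,50,98]).round(1))
        q=p[p[:,2]>zt-9]; c=np.polyfit(q[:,0],q[:,1],1); print("  top edge: yaw",np.degrees(np.arctan(c[0])).round(2),"y mean",q[:,1].mean().round(1),"x",q[:,0].min().round(1),q[:,0].max().round(1))
        e=q[q[:,2]>zt-40]; c=np.polyfit(q[:,0],q[:,2],1); print("  pitch",np.degrees(np.arctan(c[0])).round(2))
        f=p[p[:,2]<zt-12]
        if len(f)>200: c=np.linalg.lstsq(np.c_[f[:,2],f[:,0],np.ones(len(f))],f[:,1],rcond=None)[0]; print("  face lean",np.degrees(np.arctan(c[0])).round(2),"yaw",np.degrees(np.arctan(c[1])).round(2),"y at bottom",(c@[f[:,2].min(),470,1]).round(1))
E
python3 - <<'E'
from h import *
o=monitor.get_obs();print(o["ee_pos"],o["width"],o["wrist_force"],o["wrist_torque"])
held(o["ee_pos"][1])
go(471.6,105.5,300,1.25)
E
```

```text
[484.52815297 105.3045937  299.76319726] 11.238597705672948 [ 0.34226805 -0.96402921 -2.86982925] [ 0.00780478 -0.02735244 -0.01082476]
top 226 x [376.6 465.1] z [331. 340.] y 2/50/98 [100.8 105.1 108.7]
  top edge: yaw 0.26 y mean 104.8 x 378.9 465.8
  pitch -0.12
side 3971 x [376.8 589.7] z [189.2 336.4] y 2/50/98 [ 95.1  99.4 107.9]
  top edge: yaw 1.34 y mean 102.4 x 376.8 589.6
  pitch 0.12
  face lean -0.2 yaw 1.11 y at bottom 99.4
turn [ 0.    0.01 -0.01] shift if turned first [-0.44 -0.04  0.01] shift now [-0.44 -0.04  0.01]
```

Board upright, square and in line; shift 12 mm back in x, then down.

>>> step_arm(
  motion="0 0 0 -0.39 -0.02 0 0;0 0 0 0 0 0.7 0;0 0 0 0 0 0.9 0;0 0 0 0 0 0.9 0;0 0 0 0 0 0.9 0;0 0 0 0 0 0.9 0;0 0 0 0 0 0.5 0;0 0 0 0 0 0.3 0",
)

```text
time_s: 6.25
ee_pos: [471.9, 105.2, 146.4]
tcp_rot: [3.141, 0.033, -0.004]
wrist_force: [-0.5, -0.6, -2.4]
width: 11.7
gripper_force: 49.1
```

>>> step_arm(
  motion="0 0 0 0 0 0.1 0;0 0 0 0 0 0.1 0;0 0 0 0 0 0.1 0;0 0 0 0 0 0.05 0;0 0 0 0 0 0 0",
)

```text
time_s: 6.75
ee_pos: [473.5, 105.9, 137.3]
tcp_rot: [3.141, 0.035, 0.001]
wrist_force: [-0.3, 0.5, -2.1]
width: 11.5
gripper_force: 49.1
```

Not yet touching (force still is the board's weight); continue in small steps.

>>> step_arm(
  motion="0 0 0 0 0 0.05 0;0 0 0 0 0 0.04 0;0 0 0 0 0 0 0",
)

```text
time_s: 7.05
ee_pos: [473.8, 106.0, 136.6]
tcp_rot: [3.141, 0.035, 0.003]
wrist_force: [-5.0, -0.7, 13.9]
width: 11.4
gripper_force: 51.6
```

```bash
python3 - <<'E'
from h import *
o=monitor.get_obs();print(o["ee_pos"],o["wrist_force"],o["wrist_torque"])
held(o["ee_pos"][1])
E
```

```text
[473.83732332 106.01081171 136.57818613] [-5.01127477 -0.73855559 13.92780774] [-0.03805667  0.96799426 -0.00734439]
top 221 x [365.5 450.3] z [160.6 178.1] y 2/50/98 [ 98.9 104.5 110.5]
  top edge: yaw -0.4 y mean 103.9 x 366.7 451.9
  pitch 3.76
side 1626 x [367.6 577.4] z [ 69.3 173.7] y 2/50/98 [ 95.8 100.6 107.2]
  top edge: yaw 1.01 y mean 102.2 x 367.9 576.7
  pitch -0.05
  face lean -0.15 yaw 1.05 y at bottom 100.6
```

Seated (top at z 173.7, contact 14 N). Release and rise.

>>> step_arm(
  motion="0 0 0 0 0 0 0.15;0 0 0 0 0 0 0.4;0 0 0 0 0 0 0.4;0 0 0 0 0 0 0.4;0 0 0 0 0 -0.5 0.4;0 0 0 0 0 -1 0.4;0 0 0 0 0 -0.9 0.4;0 0 0 0 0 0 0.4",
)

```text
time_s: 7.95
ee_pos: [475.8, 105.9, 209.9]
tcp_rot: [3.141, 0.035, 0.011]
wrist_force: [0.4, 0.7, 0.1]
width: 34.4
gripper_force: 0.0
```

```bash
python3 - <<'E'
from h import *
o=monitor.get_obs();print(o["ee_pos"],o["wrist_force"])
held(106)
go(451.5,-79.5,210,-7.3)
E
```

```text
[475.83461592 105.90593513 209.93135292] [0.35501409 0.65801201 0.0516785 ]
top 87 x [390.5 464.8] z [167.8 177.9] y 2/50/98 [105.1 107.4 109.6]
  top edge: yaw -0.84 y mean 107.4 x 389.8 465.1
  pitch -0.37
side 1834 x [367.5 577.6] z [ 70.  173.9] y 2/50/98 [ 96.  101.  108.4]
  top edge: yaw 1.38 y mean 103.1 x 368.5 576.7
  pitch 0.31
  face lean -0.34 yaw 1.27 y at bottom 101.1
turn [-0.   -0.01  1.43] shift if turned first [ 0.05  6.22 -0.12] shift now [-0.87  6.16 -0.12]
```

>>> step_arm(
  motion="0 0 0.5 0 0.4 0 0.4;0 0 0.5 -0.1 0.9 0 0.4;0 0 0.43 -0.1 0.95 0 0.4;0 0 0 0.05 0.95 0 0.4;0 0 0 0.05 0.95 0 0.4;0 0 0 0.05 0.95 0 0.4;0 0 0 0 0.8 0 0.4;0 0 0 0 0.3 0 0.4",
)

```text
time_s: 8.85
ee_pos: [452.7, -81.5, 205.1]
tcp_rot: [-3.135, 0.208, 0.004]
wrist_force: [0.7, -0.1, 0.1]
width: 34.1
gripper_force: 0.0
```

```bash
python3 - <<'E'
from h import *
o=monitor.get_obs();print(o["ee_pos"],o["wrist_force"])
go(451.5,-79.5,114,-7.3)
E
```

```text
[452.7344562  -81.53806476 205.09135309] [ 0.70458963 -0.06712678  0.10471531]
turn [ 0.    0.02 -0.05] shift if turned first [-0.05 -0.06  3.04] shift now [-0.04 -0.06  3.04]
```

>>> step_arm(
  motion="0 0 0 -0.04 -0.06 0.6 0.4;0 0 0 0 0 0.9 0.4;0 0 0 0 0 0.9 0.4;0 0 0 0 0 0.5 0.4;0 0 0 0 0 0.1 0.4;0 0 0 0 0 0 0.4",
)

```text
time_s: 9.45
ee_pos: [452.3, -77.0, 115.7]
tcp_rot: [-3.134, 0.202, 0.003]
wrist_force: [-0.9, 0.5, 0.5]
width: 34.4
gripper_force: 0.0
```

>>> step_arm(
  motion="0 0 0 0 0 0 0;0 0 0 0 0 0 0;0 0 0 0 0 0 0;0 0 0 0 0 0 0;0 0 0 0 0 0 0",
)

```text
time_s: 9.95
ee_pos: [453.7, -77.6, 117.3]
tcp_rot: [3.134, -0.201, 0.003]
wrist_force: [0.2, -0.3, 6.0]
width: 11.6
gripper_force: 49.8
```

>>> step_arm(
  motion="0 0 0 0 0 -0.3 0;0 0 0 0 0 -0.6 0;0 0 0 0 0 -0.95 0;0 0 0 0 0 -0.95 0;0 0 0 0 0 -0.95 0;0 0 0 0 0 -0.95 0;0 0 0 0 0 -0.95 0;0 0 0 0 0 -0.5 0",
)

```text
time_s: 10.75
ee_pos: [453.0, -77.3, 303.4]
tcp_rot: [3.135, -0.2, 0.003]
wrist_force: [-0.0, -0.3, -3.1]
width: 11.2
gripper_force: 48.9
```

```bash
python3 - <<'E'
from h import *
o=monitor.get_obs();print(o["ee_pos"],o["wrist_force"])
go(472,155.5,o["ee_pos"][2],1.25)
E
```

```text
[452.98661436 -77.26014965 303.36704831] [-0.03641831 -0.3184615  -3.13537028]
turn [ 0.01 -0.02 -1.43] shift if turned first [ 0.8  -7.74 -0.  ] shift now [-0.36 -7.78 -0.  ]
```

>>> step_arm(
  motion="0 0 -0.5 0 -0.5 0 0;0 0 -0.5 0 -0.9 0 0;0 0 -0.43 0.15 -0.95 0 0;0 0 0 0.12 -0.95 0 0;0 0 0 0.12 -0.95 0 0;0 0 0 0.12 -0.95 0 0;0 0 0 0.12 -0.95 0 0;0 0 0 0 -0.9 0 0",
)

```text
time_s: 11.55
ee_pos: [472.7, 135.5, 300.6]
tcp_rot: [-3.141, -0.035, 0.003]
wrist_force: [0.0, 0.6, -2.5]
width: 11.4
gripper_force: 49.1
```

>>> step_arm(
  motion="0 0 0 0 -0.5 0 0;0 0 0 0 -0.14 0 0;0 0 0 0 0 0 0;0 0 0 0 0 0 0",
)

```text
time_s: 11.95
ee_pos: [472.7, 152.7, 300.8]
tcp_rot: [3.141, 0.034, -0.001]
wrist_force: [-0.2, 0.5, -3.1]
width: 11.3
gripper_force: 49.2
```

```bash
python3 - <<'E'
from h import *
o=monitor.get_obs();print(o["ee_pos"],o["wrist_force"])
held(o["ee_pos"][1],zmin=180)
go(470.5,155.5,o["ee_pos"][2],1.25)
E
```

```text
[472.67071985 152.65323165 300.77048694] [-0.23775994  0.52496231 -3.14559967]Traceback (most recent call last):
  File "<stdin>", line 3, in <module>
  File "h.py", line 25, in held
    p=P[m]; zt=np.percentile(p[:,2],98)
               ~~~~~~~~~~~~~^^^^^^^^^^^
    return _quantile_unchecked(
        a, q, axis, out, overwrite_input, method, keepdims, weights)
    return _ureduce(a,
                    func=_quantile_ureduce_func,
    ...<5 lines>...
                    overwrite_input=overwrite_input,
                    method=method)
    r = func(a, **kwargs)
    result = _quantile(arr,
                       quantiles=q,
    ...<2 lines>...
                       out=out,
                       weights=wgt)
    slices_having_nans = np.isnan(arr[-1, ...])
                                  ~~~^^^^^^^^^
IndexError: index -1 is out of bounds for axis 0 with size 0
```

```bash
sed -i 's/^        p=P\[m\]; zt=/        if m.sum()<30: print(n,"hidden"); continue\n        p=P[m]; zt=/' h.py; python3 - <<'E'
from h import *
o=monitor.get_obs()
held(o["ee_pos"][1],zmin=180)
go(470.5,155.5,o["ee_pos"][2],1.25)
E
```

```text
top hidden
side 3257 x [375.1 566.3] z [203.5 335.9] y 2/50/98 [142.1 146.7 155.5]
  top edge: yaw 2.05 y mean 149.8 x 376.1 566.1
  pitch 0.32
  face lean 0.06 yaw 1.22 y at bottom 146.5
turn [ 0.    0.   -0.01] shift if turned first [-0.08 -0.1   0.  ] shift now [-0.08 -0.1   0.  ]
```

>>> step_arm(
  motion="0 0 0 0 -0.1 0.4 0;0 0 0 0 0 0.8 0;0 0 0 0 0 0.9 0;0 0 0 0 0 0.9 0;0 0 0 0 0 0.9 0;0 0 0 0 0 0.9 0;0 0 0 0 0 0.5 0;0 0 0 0 0 0.3 0",
)

```text
time_s: 12.9
ee_pos: [471.5, 156.0, 130.7]
tcp_rot: [3.141, 0.034, -0.005]
wrist_force: [0.1, 0.4, -2.5]
width: 11.4
gripper_force: 49.1
```

>>> step_arm(
  motion="0 0 0 0 0 0.1 0;0 0 0 0 0 0.05 0;0 0 0 0 0 0.05 0;0 0 0 0 0 0 0",
)

```text
time_s: 13.3
ee_pos: [473.3, 156.4, 127.5]
tcp_rot: [-3.141, -0.034, -0.002]
wrist_force: [-0.2, 0.6, -2.2]
width: 11.8
gripper_force: 49.1
```

>>> step_arm(
  motion="0 0 0 0 0 0.05 0;0 0 0 0 0 0.05 0;0 0 0 0 0 0.04 0;0 0 0 0 0 0 0",
)

```text
time_s: 13.7
ee_pos: [472.9, 156.4, 123.4]
tcp_rot: [-3.141, -0.035, -0.001]
wrist_force: [-2.2, -0.4, 3.8]
width: 11.2
gripper_force: 50.0
```

```bash
python3 - <<'E'
from h import *
o=monitor.get_obs();print(o["ee_pos"],o["wrist_force"])
held(o["ee_pos"][1],dy=20)
E
```

```text
[472.90046686 156.40966916 123.37021539] [-2.15837601 -0.35733806  3.77533206]
top hidden
side 416 x [377.3 565. ] z [136.2 160.7] y 2/50/98 [146.  151.3 159.5]
  top edge: yaw 1.36 y mean 152.3 x 378.0 564.7
  pitch -0.04
```

Contact at the expected height (top ≈ 158–160). Nudge 1 mm more, release, rise.

>>> step_arm(
  motion="0 0 0 0 0 0.03 0;0 0 0 0 0 0 0.15;0 0 0 0 0 0 0.4;0 0 0 0 0 0 0.4;0 0 0 0 0 0 0.4;0 0 0 0 0 -0.7 0.4;0 0 0 0 0 -1 0.4;0 0 0 0 0 -1 0.4",
)

```text
time_s: 14.6
ee_pos: [472.4, 156.3, 203.2]
tcp_rot: [3.141, 0.034, -0.003]
wrist_force: [-0.1, 0.4, -0.1]
width: 34.1
gripper_force: 0.0
```

>>> step_arm(
  motion="0 0 0 0 0 -0.4 0.4;0 0 0 0 0 0 0.4",
)

```text
time_s: 14.8
ee_pos: [474.0, 156.5, 216.3]
tcp_rot: [-3.141, -0.035, -0.006]
wrist_force: [-0.8, -0.3, -0.5]
width: 34.0
gripper_force: 0.0
```

```bash
python3 - <<'E'
from h import *
o=monitor.get_obs();print(o["ee_pos"],o["wrist_force"])
held(156,dy=20)
go(450.3,-127.4,o["ee_pos"][2],-7.8)
E
```

```text
[473.96537366 156.47949684 216.30182674] [-0.82685834 -0.31657174 -0.45392221]
top hidden
side 790 x [377.6 564.8] z [118.8 159.5] y 2/50/98 [145.9 151.  158.5]
  top edge: yaw 1.63 y mean 152.3 x 378.1 564.7
  pitch -0.18
  face lean -2.23 yaw 1.16 y at bottom 151.4
turn [0.   0.01 1.51] shift if turned first [ 0.56  9.47 -0.09] shift now [-0.94  9.44 -0.08]
```

>>> step_arm(
  motion="0 0 0.5 0 0.4 0 0.4;0 0 0.5 0 0.9 0 0.4;0 0 0.51 0 0.95 0 0.4;0 0 0 0.06 0.95 0 0.4;0 0 0 0.06 0.95 0 0.4;0 0 0 0.06 0.95 0 0.4;0 0 0 0.06 0.95 0 0.4;0 0 0 0.06 0.95 0 0.4",
)

```text
time_s: 15.7
ee_pos: [458.2, -55.0, 213.4]
tcp_rot: [-3.134, 0.218, 0.004]
wrist_force: [-0.6, -0.1, -0.5]
width: 33.9
gripper_force: 0.0
```

>>> step_arm(
  motion="0 0 0 0 0.95 0 0.4;0 0 0 0 0.95 0 0.4;0 0 0 0 0.5 0 0.4;0 0 0 0 0 0 0.4",
)

```text
time_s: 16.1
ee_pos: [448.6, -126.9, 213.4]
tcp_rot: [-3.133, 0.222, 0.004]
wrist_force: [-0.7, -0.2, 0.3]
width: 33.9
gripper_force: 0.0
```

```bash
python3 - <<'E'
from h import *
o=monitor.get_obs();print(o["ee_pos"],o["wrist_force"])
go(450.3,-127.4,99,-7.8)
E
```

```text
[ 448.55393685 -126.8745179   213.38546804] [-0.74375986 -0.18738411  0.33735196]
turn [-0.    0.02 -0.05] shift if turned first [0.06 0.01 3.81] shift now [0.07 0.01 3.81]
```

>>> step_arm(
  motion="0 0 -0.05 0.06 0 0.6 0.4;0 0 0 0 0 0.9 0.4;0 0 0 0 0 0.9 0.4;0 0 0 0 0 0.8 0.4;0 0 0 0 0 0.5 0.4;0 0 0 0 0 0.1 0.4;0 0 0 0 0 0 0.4",
)

```text
time_s: 16.8
ee_pos: [450.8, -124.3, 100.1]
tcp_rot: [-3.134, 0.206, 0.003]
wrist_force: [-0.4, 0.6, -0.4]
width: 34.1
gripper_force: 0.0
```

>>> step_arm(
  motion="0 0 0 0 0 0 0;0 0 0 0 0 0 0;0 0 0 0 0 0 0;0 0 0 0 0 0 0;0 0 0 0 0 0 0",
)

```text
time_s: 17.3
ee_pos: [452.1, -125.4, 101.7]
tcp_rot: [3.134, -0.206, 0.003]
wrist_force: [-0.2, -0.3, 6.2]
width: 11.6
gripper_force: 50.2
```

>>> step_arm(
  motion="0 0 0 0 0 -0.3 0;0 0 0 0 0 -0.7 0;0 0 0 0 0 -1 0;0 0 0 0 0 -1 0;0 0 0 0 0 -1 0;0 0 0 0 0 -1 0;0 0 0 0 0 -1 0;0 0 0 0 0 -0.5 0",
)

```text
time_s: 18.1
ee_pos: [451.8, -125.2, 298.8]
tcp_rot: [3.133, -0.205, 0.005]
wrist_force: [-0.3, 0.1, -1.5]
width: 11.5
gripper_force: 49.2
```

```bash
python3 - <<'E'
from h import *
o=monitor.get_obs();print(o["ee_pos"],o["wrist_force"])
go(470,205.5,o["ee_pos"][2],1.25)
E
```

```text
[ 451.84068876 -125.17117047  298.76134802] [-0.34718899  0.13724002 -1.51234346]
turn [ 0.01 -0.03 -1.46] shift if turned first [  0.85 -11.01  -0.  ] shift now [ -0.84 -11.01  -0.02]
```

>>> step_arm(
  motion="0 0 -0.5 -0.03 -0.5 0 0;0 0 -0.5 0 -0.9 0 0;0 0 -0.46 0.06 -0.95 0 0;0 0 0 0.08 -0.95 0 0;0 0 0 0.08 -0.95 0 0;0 0 0 0.08 -0.95 0 0;0 0 0 0.08 -0.95 0 0;0 0 0 0.08 -0.95 0 0",
)

```text
time_s: 18.9
ee_pos: [465.4, 89.3, 295.8]
tcp_rot: [-3.141, -0.034, 0.002]
wrist_force: [-0.5, -0.3, -1.5]
width: 11.3
gripper_force: 49.0
```

>>> step_arm(
  motion="0 0 0 0.08 -0.95 0 0;0 0 0 0.08 -0.95 0 0;0 0 0 0.08 -0.95 0 0;0 0 0 0.05 -0.7 0 0;0 0 0 0 -0.36 0 0;0 0 0 0 0 0 0;0 0 0 0 0 0 0",
)

```text
time_s: 19.6
ee_pos: [472.0, 204.9, 295.7]
tcp_rot: [3.141, 0.035, -0.001]
wrist_force: [0.2, 0.0, -2.4]
width: 11.7
gripper_force: 49.0
```

```bash
python3 - <<'E'
from h import *
o=monitor.get_obs();print(o["ee_pos"],o["wrist_force"])
held(o["ee_pos"][1],zmin=185)
go(469.4,205.5,o["ee_pos"][2],1.25)
E
```

```text
[471.96042777 204.90720295 295.71975529] [ 0.21148811  0.00749837 -2.42985959]
top 233 x [431.  552.2] z [225.7 330.8] y 2/50/98 [196.5 198.6 200.6]
  top edge: yaw 2.93 y mean 199.6 x 526.9 551.7
  pitch 9.63
side 2267 x [386.1 554.3] z [212.8 331.3] y 2/50/98 [194.3 198.8 207.8]
  top edge: yaw 1.13 y mean 201.8 x 386.4 554.7
  pitch 0.32
  face lean 0.05 yaw 1.01 y at bottom 198.6
turn [ 0.    0.   -0.01] shift if turned first [-0.09 -0.03  0.  ] shift now [-0.09 -0.03  0.  ]
```

>>> step_arm(
  motion="0 0 0 -0.03 -0.04 0.5 0;0 0 0 0 0 0.9 0;0 0 0 0 0 0.95 0;0 0 0 0 0 0.95 0;0 0 0 0 0 0.95 0;0 0 0 0 0 0.9 0;0 0 0 0 0 0.5 0;0 0 0 0 0 0.3 0",
)

```text
time_s: 20.5
ee_pos: [470.7, 205.5, 116.0]
tcp_rot: [3.141, 0.032, -0.004]
wrist_force: [0.6, 0.2, -1.9]
width: 11.3
gripper_force: 49.0
```

>>> step_arm(
  motion="0 0 0 0 0 0.1 0;0 0 0 0 0 0.05 0;0 0 0 0 0 0 0",
)

```text
time_s: 20.8
ee_pos: [471.9, 206.6, 113.6]
tcp_rot: [-3.141, -0.034, -0.002]
wrist_force: [0.4, -0.1, -1.9]
width: 11.5
gripper_force: 49.0
```

>>> step_arm(
  motion="0 0 0 0 0.02 0.05 0;0 0 0 0 0 0.05 0;0 0 0 0 0 0.05 0;0 0 0 0 0 0.04 0;0 0 0 0 0 0 0",
)

```text
time_s: 21.3
ee_pos: [471.3, 206.2, 107.7]
tcp_rot: [-3.141, -0.035, -0.001]
wrist_force: [-2.9, 0.7, 4.0]
width: 11.8
gripper_force: 49.9
```

Contact at the predicted height. Nudge, release, rise.

>>> step_arm(
  motion="0 0 0 0 0 0.03 0;0 0 0 0 0 0 0.15;0 0 0 0 0 0 0.4;0 0 0 0 0 0 0.4;0 0 0 0 0 0 0.4;0 0 0 0 0 -0.7 0.4;0 0 0 0 0 -1 0.4;0 0 0 0 0 -1 0.4",
)

```text
time_s: 22.1
ee_pos: [470.8, 206.0, 187.6]
tcp_rot: [3.141, 0.034, -0.003]
wrist_force: [0.6, 0.3, -0.9]
width: 34.0
gripper_force: 0.0
```

>>> step_arm(
  motion="0 0 0 0 0 -1 0.4;0 0 0 0 0 -0.3 0.4;0 0 0 0 0 0 0.4",
)

```text
time_s: 22.4
ee_pos: [472.1, 206.3, 227.3]
tcp_rot: [-3.141, -0.034, -0.005]
wrist_force: [-0.5, -0.3, -1.0]
width: 34.1
gripper_force: 0.0
```

```bash
python3 - <<'E'
from h import *
o=monitor.get_obs();print(o["ee_pos"],o["wrist_force"])
held(205,dy=20)
print("smallest in drainer:");held(-176,dy=25,zmin=100)
go(436,-177,o["ee_pos"][2],-7.8)
E
```

```text
[472.11052118 206.26118095 227.32068782] [-0.45912234 -0.32395919 -1.04823767]
top 406 x [383.9 551.2] z [ 61. 146.] y 2/50/98 [196.5 198.3 208.3]
  top edge: yaw 2.77 y mean 201.9 x 417.6 551.3
  pitch 0.18
  face lean -0.22 yaw 1.12 y at bottom 198.5
side 646 x [387.8 552.3] z [107.7 145.2] y 2/50/98 [195.4 200.5 211. ]
  top edge: yaw 1.35 y mean 203.2 x 389.8 551.9
  pitch -0.04
  face lean -1.32 yaw 1.07 y at bottom 200.6
smallest in drainer:
top 359 x [363.7 508.8] z [103.  126.9] y 2/50/98 [-188.5 -177.1 -162.8]
  top edge: yaw -8.24 y mean -177.0 x 370.8 506.1
  pitch -0.4
side 504 x [365.5 509.5] z [100.5 123.5] y 2/50/98 [-191.6 -179.6 -165.9]
  top edge: yaw -7.57 y mean -177.5 x 365.3 508.0
  pitch -0.13
turn [0.01 0.03 1.51] shift if turned first [ 0.6 12.8 -0.1] shift now [-1.42 12.73 -0.09]
```

>>> step_arm(
  motion="0 0 0.5 0 0.4 0 0.4;0 0 0.5 0 0.9 0 0.4;0 0 0.51 0 0.95 0 0.4;0 0 0 0.04 0.95 0 0.4;0 0 0 0.04 0.95 0 0.4;0 0 0 0.04 0.95 0 0.4;0 0 0 0.04 0.95 0 0.4;0 0 0 0.04 0.95 0 0.4",
)

```text
time_s: 23.4
ee_pos: [454.1, -5.0, 225.4]
tcp_rot: [3.134, -0.218, -0.002]
wrist_force: [0.8, 0.2, -0.6]
width: 34.2
gripper_force: 0.0
```

>>> step_arm(
  motion="0 0 0 0.03 0.95 0 0.4;0 0 0 0.03 0.95 0 0.4;0 0 0 0 0.95 0 0.4;0 0 0 0 0.95 0 0.4;0 0 0 0 0.95 0 0.4;0 0 0 0 0.65 0 0.4;0 0 0 0 0.4 0 0.4;0 0 0 0 0 0 0.4",
)

```text
time_s: 24.2
ee_pos: [432.5, -177.2, 225.6]
tcp_rot: [-3.134, 0.219, 0.002]
wrist_force: [-0.7, 0.1, 0.2]
width: 34.3
gripper_force: 0.0
```

```bash
python3 - <<'E'
from h import *
o=monitor.get_obs();print(o["ee_pos"],o["wrist_force"])
go(436.5,-177,84,-7.8)
E
```

```text
[ 432.504325   -177.23668235  225.6046775 ] [-0.71758319  0.0990293   0.21189491]
turn [-0.    0.01 -0.03] shift if turned first [ 0.13 -0.03  4.72] shift now [ 0.14 -0.03  4.72]
```

The wire arches (tops at z 82) sit beside the open fingers here, so stop at TCP z 90.

>>> step_arm(
  motion="0 0 0 0.13 -0.02 0.6 0.35;0 0 0 0 0 0.9 0.35;0 0 0 0 0 0.95 0.35;0 0 0 0 0 0.95 0.35;0 0 0 0 0 0.65 0.35;0 0 0 0 0 0.37 0.35;0 0 0 0 0 0.1 0.35;0 0 0 0 0 0 0.35",
)

```text
time_s: 25.0
ee_pos: [437.3, -175.5, 90.8]
tcp_rot: [-3.134, 0.213, 0.0]
wrist_force: [-0.1, -0.8, -0.9]
width: 30.1
gripper_force: 0.0
```

>>> step_arm(
  motion="0 0 0 0 0 0 0;0 0 0 0 0 0 0;0 0 0 0 0 0 0;0 0 0 0 0 0 0;0 0 0 0 0 0 0",
)

```text
time_s: 25.5
ee_pos: [438.0, -176.4, 91.8]
tcp_rot: [3.133, -0.214, 0.004]
wrist_force: [1.4, 0.4, 5.2]
width: 11.5
gripper_force: 50.0
```

>>> step_arm(
  motion="0 0 0 0 0 -0.3 0;0 0 0 0 0 -0.7 0;0 0 0 0 0 -1 0;0 0 0 0 0 -1 0;0 0 0 0 0 -1 0;0 0 0 0 0 -1 0;0 0 0 0 0 -1 0;0 0 0 0 0 -0.5 0",
)

```text
time_s: 26.3
ee_pos: [437.4, -176.1, 288.7]
tcp_rot: [3.132, -0.214, 0.005]
wrist_force: [-0.1, -0.4, -1.7]
width: 10.9
gripper_force: 48.9
```

```bash
python3 - <<'E'
from h import *
o=monitor.get_obs();print(o["ee_pos"],o["wrist_force"])
go(468.3,255.5,o["ee_pos"][2],1.25)
E
```

```text
[ 437.40850623 -176.13351223  288.72967461] [-0.13574915 -0.43746893 -1.73462033]
turn [ 0.02 -0.03 -1.51] shift if turned first [  1.34 -14.36  -0.  ] shift now [ -0.93 -14.39  -0.03]
```

>>> step_arm(
  motion="0 0 -0.5 -0.03 -0.5 0 0;0 0 -0.5 0 -0.9 0 0;0 0 -0.51 0.06 -0.95 0 0;0 0 0 0.1 -0.95 0 0;0 0 0 0.1 -0.95 0 0;0 0 0 0.1 -0.95 0 0;0 0 0 0.1 -0.95 0 0;0 0 0 0.1 -0.95 0 0",
)

```text
time_s: 27.1
ee_pos: [453.6, 39.4, 284.4]
tcp_rot: [-3.141, -0.038, 0.004]
wrist_force: [0.3, -0.2, -1.5]
width: 11.5
gripper_force: 48.9
```

>>> step_arm(
  motion="0 0 0 0.1 -0.95 0 0;0 0 0 0.1 -0.95 0 0;0 0 0 0.1 -0.95 0 0;0 0 0 0.1 -0.95 0 0;0 0 0 0.1 -0.95 0 0;0 0 0 0.05 -0.9 0 0;0 0 0 0 -0.9 0 0;0 0 0 0 -0.6 0 0",
)

```text
time_s: 27.9
ee_pos: [464.9, 254.3, 284.1]
tcp_rot: [3.141, 0.04, -0.005]
wrist_force: [0.8, -0.2, -2.1]
width: 11.4
gripper_force: 48.9
```

>>> step_arm(
  motion="0 0 0 0 -0.1 0 0;0 0 0 0 0 0 0;0 0 0 0 0 0 0",
)

```text
time_s: 28.2
ee_pos: [466.2, 254.6, 285.0]
tcp_rot: [3.141, 0.035, -0.002]
wrist_force: [0.2, -0.3, -1.9]
width: 11.1
gripper_force: 49.0
```

```bash
python3 - <<'E'
from h import *
o=monitor.get_obs();print(o["ee_pos"],o["wrist_force"])
held(o["ee_pos"][1],zmin=185)
go(468.3,255.5,o["ee_pos"][2],1.25)
E
```

```text
[466.16675511 254.56643579 285.02547093] [ 0.21630196 -0.3322933  -1.91792862]
top 364 x [391.7 535.5] z [218.7 315.4] y 2/50/98 [245.3 247.5 258.5]
  top edge: yaw 4.65 y mean 252.0 x 446.2 535.7
  pitch 1.44
  face lean 0.1 yaw 1.22 y at bottom 247.4
side 1721 x [391.2 536.6] z [211.7 316. ] y 2/50/98 [243.8 248.7 257.8]
  top edge: yaw 1.57 y mean 252.0 x 393.0 536.9
  pitch 0.47
  face lean -0.01 yaw 1.14 y at bottom 248.8
turn [ 0.  0. -0.] shift if turned first [ 0.06 -0.04  0.01] shift now [ 0.06 -0.04  0.01]
```

>>> step_arm(
  motion="0 0 0 0.15 -0.03 0.5 0;0 0 0 0 0 0.9 0;0 0 0 0 0 0.95 0;0 0 0 0 0 0.95 0;0 0 0 0 0 0.95 0;0 0 0 0 0 0.9 0;0 0 0 0 0 0.5 0;0 0 0 0 0 0.3 0",
)

```text
time_s: 29.1
ee_pos: [470.6, 255.0, 105.7]
tcp_rot: [3.141, 0.033, -0.004]
wrist_force: [0.3, -0.4, -1.0]
width: 11.1
gripper_force: 49.0
```

>>> step_arm(
  motion="0 0 0 0 0 0.1 0;0 0 0 0 0 0.05 0;0 0 0 0 0 0 0",
)

```text
time_s: 29.4
ee_pos: [471.9, 256.1, 103.4]
tcp_rot: [-3.141, -0.034, -0.002]
wrist_force: [0.3, 0.9, -2.1]
width: 10.8
gripper_force: 49.0
```

>>> step_arm(
  motion="0 0 0 0 0.02 0.05 0;0 0 0 0 0 0.05 0;0 0 0 0 0 0.05 0;0 0 0 0 0 0.03 0;0 0 0 0 0 0 0",
)

```text
time_s: 29.9
ee_pos: [471.3, 255.6, 97.8]
tcp_rot: [-3.141, -0.035, -0.001]
wrist_force: [-2.0, 0.1, 4.3]
width: 10.9
gripper_force: 49.7
```

>>> step_arm(
  motion="0 0 0 0 0 0.03 0;0 0 0 0 0 0 0.15;0 0 0 0 0 0 0.4;0 0 0 0 0 0 0.4;0 0 0 0 0 0 0.4;0 0 0 0 0 -0.7 0.4;0 0 0 0 0 -1 0.4;0 0 0 0 0 -1 0.4",
)

```text
time_s: 30.7
ee_pos: [470.8, 255.3, 177.6]
tcp_rot: [3.141, 0.034, -0.003]
wrist_force: [-0.8, 0.6, 0.4]
width: 34.1
gripper_force: 0.0
```

>>> step_arm(
  motion="0 0 0 0 0 -1 0.4;0 0 0 0 0 -1 0.4;0 0 0 0 0 -1 0.4;0 0 0 -1 0.5 0 0.4;0 0 0 -1 0 0 0.4;0 0 0 -1 0 0 0.4;0 0 0 -0.8 0 0 0.4;0 0 0 0 0 0 0.4",
)

```text
time_s: 31.5
ee_pos: [354.8, 237.9, 267.4]
tcp_rot: [-3.141, -0.037, 0.002]
wrist_force: [-0.0, -1.4, -0.3]
width: 33.8
gripper_force: 0.0
```

```bash
python3 - <<'E'
from h import *
o=monitor.get_obs();print(o["ee_pos"],o["wrist_force"])
for y in(105.5,155.5,205.5,255.5): print("slot",y);held(y,dy=20)
for n in("top","side"):
    im,_=eyes.grab_frame(n); cv2.imwrite(f"pics/{n}F.png",im[...,::-1])
E
```

```text
[354.8113782  237.89385562 267.37133617] [-0.01391567 -1.38368076 -0.34131935]
slot 105.5
top 605 x [365.2 576.1] z [ 76.8 176.9] y 2/50/98 [ 85.6  91.4 103.1]
  top edge: yaw 0.69 y mean 89.0 x 366.9 576.9
  pitch 0.08
  face lean -6.8 yaw 1.41 y at bottom 104.1
side 745 x [367.6 578.2] z [ 68.7 173.5] y 2/50/98 [85.6 88.2 95.5]
  top edge: yaw 0.38 y mean 90.1 x 372.2 578.7
  pitch -0.28
  face lean -6.01 yaw 1.09 y at bottom 94.7
slot 155.5
top 396 x [374.4 564.1] z [145.5 162.2] y 2/50/98 [135.7 140.6 146.5]
  top edge: yaw 0.7 y mean 140.1 x 376.1 564.4
  pitch 0.18
side 323 x [379.5 565.3] z [130.2 159.6] y 2/50/98 [135.6 137.5 146. ]
  top edge: yaw 0.34 y mean 139.9 x 379.3 565.0
  pitch -0.49
slot 205.5
top 808 x [384.  550.5] z [ 60.8 147. ] y 2/50/98 [199.  202.8 214.4]
  top edge: yaw 1.39 y mean 208.2 x 387.0 551.7
  pitch 0.01
  face lean 2.49 yaw 1.05 y at bottom 200.0
side 663 x [388.3 551.9] z [104.3 144.4] y 2/50/98 [200.9 205.6 216.5]
  top edge: yaw 0.77 y mean 209.0 x 389.2 551.8
  pitch -0.18
  face lean 1.46 yaw 1.29 y at bottom 204.6
slot 255.5
top 535 x [394.2 540.2] z [ 60.5 131.8] y 2/50/98 [246.1 248.7 259.3]
  top edge: yaw 1.54 y mean 252.7 x 397.4 540.8
  pitch -0.0
  face lean -0.03 yaw 1.02 y at bottom 248.2
side 317 x [396.6 540.5] z [111.3 130.6] y 2/50/98 [245.6 251.1 261.8]
  top edge: yaw 1.1 y mean 254.1 x 397.1 540.4
  pitch -0.08
```

View pics/topF.png

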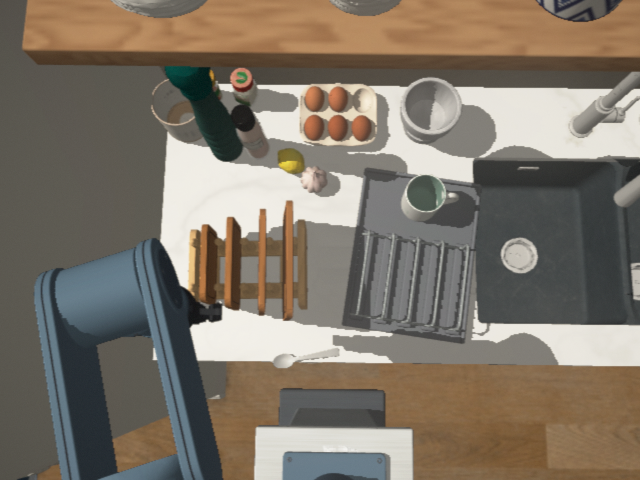

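View pics/sideF.png

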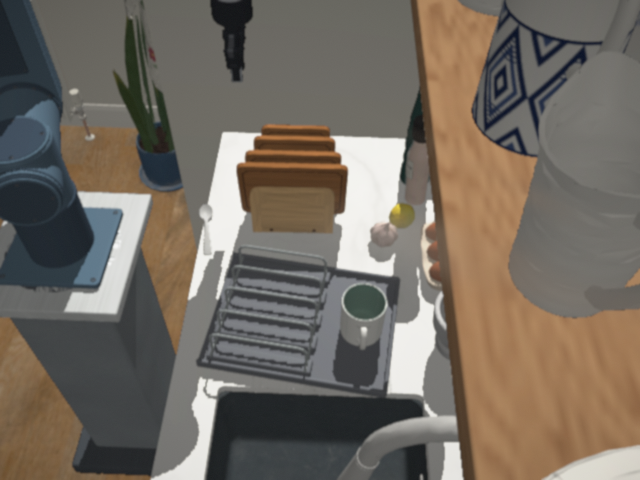

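The top view shows the four boards in the stand by size, largest (288,260) beside the tall panel (302,265), smallest at (207,262), and the mug unmoved at (424,198). The side view agrees. The boards are leaning slightly within the slot play, so let them settle before checking again.

>>> step_arm(
  motion="0 0 0 0 0 0 0.4;0 0 0 0 0 0 0.4;0 0 0 0 0 0 0.4;0 0 0 0 0 0 0.4;0 0 0 0 0 0 0.4;0 0 0 0 0 0 0.4;0 0 0 0 0 0 0.4;0 0 0 0 0 0 0.4",
)

```text
time_s: 32.8
ee_pos: [357.6, 238.0, 267.3]
tcp_rot: [-3.141, -0.034, -0.0]
wrist_force: [-0.4, -0.6, 1.0]
width: 34.3
gripper_force: 0.0
```

>>> step_arm(
  motion="0 0 0 0 0 0 0.4;0 0 0 0 0 0 0.4;0 0 0 0 0 0 0.4;0 0 0 0 0 0 0.4;0 0 0 0 0 0 0.4;0 0 0 0 0 0 0.4;0 0 0 0 0 0 0.4;0 0 0 0 0 0 0.4",
)

```text
time_s: 33.6
ee_pos: [357.6, 238.0, 267.3]
tcp_rot: [-3.141, -0.034, -0.0]
wrist_force: [-0.7, 0.1, 0.1]
width: 34.1
gripper_force: 0.0
```

```bash
python3 - <<'E'
from h import *
for y in(100,150,207,255.5): print("slot",y);held(y,dy=23)
E
```

```text
slot 100
top 827 x [365.4 576.3] z [ 79.2 176.9] y 2/50/98 [ 80.7  89.1 102.5]
  top edge: yaw 1.6 y mean 86.8 x 366.8 577.3
  pitch -0.05
  face lean -6.92 yaw 1.51 y at bottom 104.1
side 1467 x [368.1 577.6] z [ 71.8 173.7] y 2/50/98 [79.6 85.6 95.1]
  top edge: yaw 1.56 y mean 84.6 x 368.2 578.7
  pitch 0.06
  face lean -7.1 yaw 1.38 y at bottom 95.5
slot 150
top 472 x [373.1 564.3] z [144.8 162.4] y 2/50/98 [132.4 139.4 146.6]
  top edge: yaw 1.11 y mean 138.9 x 369.5 564.8
  pitch -1.78
side 577 x [379.1 565.2] z [132.1 159.9] y 2/50/98 [131.1 135.8 145.1]
  top edge: yaw 1.66 y mean 137.3 x 379.0 564.9
  pitch -0.07
  face lean -10.67 yaw 1.37 y at bottom 137.8
slot 207
top 698 x [383.5 550.7] z [ 63.2 147.2] y 2/50/98 [195.2 198.  208.5]
  top edge: yaw 1.57 y mean 201.7 x 385.6 551.9
  pitch -0.03
  face lean -0.86 yaw 0.94 y at bottom 197.9
side 534 x [387.5 552.4] z [110. 145.] y 2/50/98 [191.9 196.9 207.5]
  top edge: yaw 1.16 y mean 199.0 x 388.5 552.0
  pitch -0.27
  face lean -4.62 yaw 1.33 y at bottom 197.9
slot 255.5
top 515 x [394.1 540. ] z [ 61.3 131.3] y 2/50/98 [246.4 248.8 258.8]
  top edge: yaw 0.85 y mean 252.4 x 397.1 540.6
  pitch -0.4
  face lean 0.34 yaw 0.78 y at bottom 248.1
side 362 x [397.1 540.5] z [106.3 130.2] y 2/50/98 [245.4 250.9 262.6]
  top edge: yaw 1.03 y mean 254.4 x 397.1 540.3
  pitch 0.13
```

>>> step_arm(
  motion="0 0 0 0 0 0 0.4;0 0 0 0 0 0 0.4;0 0 0 0 0 0 0.4;0 0 0 0 0 0 0.4;0 0 0 0 0 0 0.4;0 0 0 0 0 0 0.4;0 0 0 0 0 0 0.4;0 0 0 0 0 0 0.4",
)

```text
time_s: 34.8
ee_pos: [357.6, 238.0, 267.3]
tcp_rot: [-3.141, -0.035, -0.0]
wrist_force: [0.5, 0.2, 0.4]
width: 33.9
gripper_force: 0.0
```

>>> step_arm(
  motion="0 0 0 0 0 0 0.4;0 0 0 0 0 0 0.4;0 0 0 0 0 0 0.4;0 0 0 0 0 0 0.4;0 0 0 0 0 0 0.4;0 0 0 0 0 0 0.4;0 0 0 0 0 0 0.4;0 0 0 0 0 0 0.4",
)

```text
time_s: 35.6
ee_pos: [357.6, 238.0, 267.3]
tcp_rot: [3.141, 0.035, -0.0]
wrist_force: [0.1, 0.1, 0.0]
width: 34.1
gripper_force: 0.0
```

```bash
python3 - <<'E'
from h import *
for k in range(3): held(205,dy=23)
E
```

```text
top 724 x [383.7 550.4] z [ 63.3 147.2] y 2/50/98 [196.7 199.4 209.8]
  top edge: yaw 1.26 y mean 203.7 x 387.3 551.1
  pitch -0.0
  face lean 0.29 yaw 0.99 y at bottom 198.4
side 610 x [388.2 552.1] z [104.9 145. ] y 2/50/98 [198.3 203.3 213.2]
  top edge: yaw 1.14 y mean 205.7 x 389.3 552.0
  pitch -0.15
  face lean -1.08 yaw 1.07 y at bottom 203.3
top 801 x [383.5 550.7] z [ 61.  146.6] y 2/50/98 [198.7 202.1 213.6]
  top edge: yaw 1.05 y mean 207.0 x 385.6 551.5
  pitch 0.08
  face lean 1.8 yaw 1.06 y at bottom 199.7
side 637 x [388.6 552.2] z [106.5 144.1] y 2/50/98 [197.5 202.4 211. ]
  top edge: yaw 1.01 y mean 203.8 x 389.7 551.8
  pitch -0.45
  face lean -1.82 yaw 0.95 y at bottom 202.8
top 686 x [383.6 550.7] z [ 61.6 147. ] y 2/50/98 [195.4 198.2 208.4]
  top edge: yaw 1.11 y mean 201.9 x 385.7 551.4
  pitch 0.14
  face lean -0.81 yaw 0.97 y at bottom 197.9
side 574 x [386.9 552. ] z [108.9 144.9] y 2/50/98 [192.7 197.4 208. ]
  top edge: yaw 1.24 y mean 199.5 x 388.3 552.0
  pitch -0.28
  face lean -5.42 yaw 0.94 y at bottom 198.8
```

The third board is still rocking by about ±2°. There is time in hand, so let it die down.

>>> step_arm(
  motion="0 0 0 0 0 0 0.4;0 0 0 0 0 0 0.4;0 0 0 0 0 0 0.4;0 0 0 0 0 0 0.4;0 0 0 0 0 0 0.4;0 0 0 0 0 0 0.4;0 0 0 0 0 0 0.4;0 0 0 0 0 0 0.4",
)

```text
time_s: 36.7
ee_pos: [357.6, 238.0, 267.3]
tcp_rot: [-3.141, -0.035, 0.0]
wrist_force: [-0.6, -0.4, 0.1]
width: 34.3
gripper_force: 0.0
```

>>> step_arm(
  motion="0 0 0 0 0 0 0.4;0 0 0 0 0 0 0.4;0 0 0 0 0 0 0.4;0 0 0 0 0 0 0.4;0 0 0 0 0 0 0.4;0 0 0 0 0 0 0.4;0 0 0 0 0 0 0.4;0 0 0 0 0 0 0.4",
)

```text
time_s: 37.5
ee_pos: [357.6, 238.0, 267.3]
tcp_rot: [-3.141, -0.034, -0.0]
wrist_force: [-0.6, -1.1, 0.2]
width: 34.5
gripper_force: 0.0
```

>>> step_arm(
  motion="0 0 0 0 0 0 0.4;0 0 0 0 0 0 0.4;0 0 0 0 0 0 0.4;0 0 0 0 0 0 0.4;0 0 0 0 0 0 0.4;0 0 0 0 0 0 0.4;0 0 0 0 0 0 0.4;0 0 0 0 0 0 0.4",
)

```text
time_s: 38.3
ee_pos: [357.6, 238.0, 267.3]
tcp_rot: [3.141, 0.034, -0.0]
wrist_force: [-0.2, -0.2, -0.3]
width: 34.3
gripper_force: 0.0
```

>>> step_arm(
  motion="0 0 0 0 0 0 0.4;0 0 0 0 0 0 0.4;0 0 0 0 0 0 0.4;0 0 0 0 0 0 0.4;0 0 0 0 0 0 0.4;0 0 0 0 0 0 0.4;0 0 0 0 0 0 0.4;0 0 0 0 0 0 0.4",
)

```text
time_s: 39.1
ee_pos: [357.6, 238.0, 267.3]
tcp_rot: [-3.141, -0.034, -0.0]
wrist_force: [-0.2, -0.1, -0.2]
width: 34.2
gripper_force: 0.0
```

>>> step_arm(
  motion="0 0 0 0 0 0 0.4;0 0 0 0 0 0 0.4;0 0 0 0 0 0 0.4;0 0 0 0 0 0 0.4;0 0 0 0 0 0 0.4;0 0 0 0 0 0 0.4;0 0 0 0 0 0 0.4;0 0 0 0 0 0 0.4",
)

```text
time_s: 39.9
ee_pos: [357.6, 238.0, 267.3]
tcp_rot: [3.141, 0.034, 0.0]
wrist_force: [-0.1, -0.2, 0.1]
width: 34.2
gripper_force: 0.0
```

```bash
python3 - <<'E'
from h import *
def f():
    im,P=cloud("top"); h=cv2.cvtColor(im,cv2.COLOR_RGB2HSV).astype(int); r=[]
    for y,z in((90,173),(140,158),(205,143),(255,128)):
        m=(h[...,0]<14)&(h[...,1]>120)&(abs(P[...,1]-y)<23)&(abs(P[...,2]-z)<8)&(P[...,0]>350); r.append(P[m][:,1].mean().round(1))
    return r
for k in range(10): print(f())
E
```

```text
[np.float64(87.0), np.float64(138.9), np.float64(203.9), np.float64(252.4)]
[np.float64(87.0), np.float64(138.9), np.float64(204.8), np.float64(252.0)]
[np.float64(86.9), np.float64(138.9), np.float64(203.4), np.float64(252.0)]
[np.float64(87.0), np.float64(138.9), np.float64(200.9), np.float64(252.3)]
[np.float64(86.9), np.float64(138.8), np.float64(201.4), np.float64(251.9)]
[np.float64(87.1), np.float64(138.9), np.float64(204.1), np.float64(252.2)]
[np.float64(86.8), np.float64(139.0), np.float64(204.5), np.float64(251.8)]
[np.float64(87.1), np.float64(138.8), np.float64(203.0), np.float64(251.8)]
[np.float64(86.9), np.float64(138.9), np.float64(201.0), np.float64(252.0)]
[np.float64(86.8), np.float64(138.7), np.float64(202.0), np.float64(252.2)]
```

>>> step_arm(
  motion="0 0 0 0 0 0 0.4;0 0 0 0 0 0 0.4;0 0 0 0 0 0 0.4;0 0 0 0 0 0 0.4;0 0 0 0 0 0 0.4;0 0 0 0 0 0 0.4;0 0 0 0 0 0 0.4;0 0 0 0 0 0 0.4",
)

```text
time_s: 41.2
ee_pos: [357.6, 238.0, 267.3]
tcp_rot: [-3.141, -0.034, -0.0]
wrist_force: [0.2, 0.3, -0.1]
width: 34.5
gripper_force: 0.0
```

>>> step_arm(
  motion="0 0 0 0 0 0 0.4;0 0 0 0 0 0 0.4;0 0 0 0 0 0 0.4;0 0 0 0 0 0 0.4;0 0 0 0 0 0 0.4;0 0 0 0 0 0 0.4;0 0 0 0 0 0 0.4;0 0 0 0 0 0 0.4",
)

```text
time_s: 42.0
ee_pos: [357.6, 238.0, 267.3]
tcp_rot: [3.141, 0.034, 0.0]
wrist_force: [-0.5, 0.1, -0.5]
width: 34.3
gripper_force: 0.0
```

>>> step_arm(
  motion="0 0 0 0 0 0 0.4;0 0 0 0 0 0 0.4;0 0 0 0 0 0 0.4;0 0 0 0 0 0 0.4;0 0 0 0 0 0 0.4;0 0 0 0 0 0 0.4;0 0 0 0 0 0 0.4;0 0 0 0 0 0 0.4",
)

```text
time_s: 42.8
ee_pos: [357.6, 238.0, 267.3]
tcp_rot: [-3.141, -0.034, 0.0]
wrist_force: [0.4, -0.8, 0.4]
width: 34.1
gripper_force: 0.0
```

>>> step_arm(
  motion="0 0 0 0 0 0 0.4;0 0 0 0 0 0 0.4;0 0 0 0 0 0 0.4;0 0 0 0 0 0 0.4;0 0 0 0 0 0 0.4;0 0 0 0 0 0 0.4;0 0 0 0 0 0 0.4;0 0 0 0 0 0 0.4",
)

```text
time_s: 43.6
ee_pos: [357.7, 238.0, 267.3]
tcp_rot: [-3.141, -0.034, -0.0]
wrist_force: [0.1, 0.3, 0.7]
width: 33.9
gripper_force: 0.0
```

>>> step_arm(
  motion="0 0 0 0 0 0 0.4;0 0 0 0 0 0 0.4;0 0 0 0 0 0 0.4;0 0 0 0 0 0 0.4;0 0 0 0 0 0 0.4;0 0 0 0 0 0 0.4;0 0 0 0 0 0 0.4;0 0 0 0 0 0 0.4",
)

```text
time_s: 44.4
ee_pos: [357.6, 238.0, 267.3]
tcp_rot: [-3.141, -0.034, -0.0]
wrist_force: [-0.3, 0.3, -0.3]
width: 34.1
gripper_force: 0.0
```

```bash
python3 - <<'E'
from h import *
r=[]
for k in range(10):
    im,P=cloud("top"); h=cv2.cvtColor(im,cv2.COLOR_RGB2HSV).astype(int)
    m=(h[...,0]<14)&(h[...,1]>120)&(abs(P[...,1]-205)<23)&(abs(P[...,2]-143)<8)&(P[...,0]>350); r.append(float(P[m][:,1].mean().round(1)))
print(r, monitor.get_obs()["time_s"])
if np.ptp(r)<3.2: print(job.close_job())
E
```

```text
[202.5, 202.8, 203.4, 202.6, 203.5, 202.5, 203.1, 203.2, 202.6, 203.5] 44.9
the job is handed in; nothing more can be done
None
```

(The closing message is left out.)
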